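# Fit the filter cell on the camera's bayonet mount and hold it home

## Robot

A 6-joint arm with a two-finger parallel gripper is mounted at the origin on a cart in front of the work surface, level with it; the furniture and walls round the work are solid. World frame = base frame: x ahead of the robot, y to its left, z up, the work surface at z = 0. Lengths are in m, angles in degrees, forces in N, time in s.
With the tool pointing down it reaches from about 0.35 to 0.875 m from the base axis. Payload 15.5 kg.
Tool frame: the origin (TCP) lies at the very end of the fingers, on their centre line; the grasp point (between the pads) lies 19 mm behind it (arm.hold_point_z is the distance from the TCP to the grasp point, in m); z points along the fingers, y is the line along which they close (so a half turn about z gives the same grasp; the last joint's range is limited). The gripper opens to 85 mm and grips with 20 to 120 N. Pads are 22 mm wide; open, the fingers measure 114 mm over their backs; the gripper's body (76 mm by 85 mm) begins 54 mm behind the grasp point. The pads swing forward as they close: fully open they stand 13 mm farther back than shut.
Start: joints at [67.81, 28.281, 77.091, -0, 74.628, -5.472], TCP at [0.18, 0.599, 0.231] pointing down, gripper open.
Joint ranges: [-166.48, 166.48], [-47.26, 123.95], [12.59, 153.08], [-70.14, 250.14], [6.76, 159.57], [-176.63, 176.63]. Speed limits (degrees/s): [108.29, 108.29, 147.25, 172.46, 172.46, 172.46].

## Interface

Orientations are given as [roll, pitch, yaw] about the fixed x, y, z axes, in that order (R = Rz(yaw) Ry(pitch) Rx(roll)).
In Python, from workcell import status, cams, arm gives the robot as it stands.
- The arm moves only by the tool send_path, called after "Request:" by a JSON object that holds its "fn" and its "kwargs". Schema: {"type":"object","properties":{"steps":{"type":"array","items":{"type":"array","prefixItems":[{"type":"array","items":{"type":"number"},"minItems":3,"maxItems":3},{"type":"number"}],"minItems":2,"maxItems":2},"minItems":1,"maxItems":12},"finger_gap":{"type":"number"},"force":{"type":"number"},"only":{"type":"string"},"quiet":{"type":"boolean"},"lines":{"type":"string"}},"required":["steps"],"additionalProperties":false}. steps is a list of rows, 1 to 12 of them, each written [[dx, dy, dz], turn]: dx, dy, dz in m, then a turn about the tool's z in degrees; each row is the pose to reach, as a shift and turn from the pose commanded when the call began, along the tool's axes at that moment; what a row does not reach only later rows make up. A row lasts 1/12 s, in which the tool goes at most 0.0417 m and 7.16 degrees, less where a joint would pass 70% of its speed; a pose out of reach is approached as far as the arm can. finger_gap is the finger opening in m, set as the call begins (left out keeps the last). The fingers move at their own pace and stop on an object; force is the grip in N (left out, the last holds). Time passes only in rows, so rows that do not move let the fingers close. The tool returns the time, the measured TCP pose, the force, the opening and the grip force at its end. only (a regular expression) keeps the lines of the reply that match it, lines (a string "A,B") keeps lines A to B, and quiet returns only ok. Input that does not fit is refused with a message, and nothing moves.
- status.read_state(): the state, without advancing time (a new reading comes with each control period).
- cams.capture(name): name is "scene" or "top"; returns a dict with "img" (480x640x3 uint8, red, green, blue), "camera_matrix" (3x3 intrinsics, pixels), "T" (4x4, takes a point from camera to world coordinates). Camera axes: x right, y down, z forward; pixel columns grow to the right and rows downward; lengths in m; the calibration is good to about 2 mm. A picture is of the moment at which its call begins. There is no depth.
- arm.sign_off(): hands the job in; it is judged then, once.
The state is a dict: "time": time; "joint_pos": joint angles; "dq": joint speeds; "joint_efforts": joint torques, N m; "eef_pos": TCP position; "tcp_rot": TCP orientation; "contact_force": force on the tool from outside, world axes, zero at the start; "ft_torque": the same for the moment, N m; "opening": finger opening in m; "gripper_force": force on a finger pad.
Only numpy, scipy, OpenCV 4.12 (cv2) and the standard library are available. Lean on these libraries where they do the work, as an engineer would, in place of code of your own. Each camera call takes 0.05 s, during which the arm holds its last target. There are 200 camera calls.

## Task

Fit the knurled black filter cell onto the upward-pointing lens barrel of the bench camera: set it upright over the barrel, turn it by feel until the keyways hidden inside it drop over the barrel's three pins, and push it fully home against the spring ring. Finish with the gripper still holding it pushed fully home (do not let go, it would spring up), ready for a colleague to tighten its set screw. Leave the bottle, pen, spool and tin where they are.

Things in the scene. Friction and masses are not known exactly. Their poses are not given: they have to be found in the camera images.
- filter_cell: loose round cell, about 0.12 kg, standing glass up: solid knurled black grip 50 mm in diameter, 32 to 50 mm above the underside, on a bright skirt 47 mm in diameter. Bore below: 32 mm in diameter and deep, with three full-depth keyways 120 degrees apart, unseen and unmarked from outside, that pass the pins within about 0.12 rad either way. Origin: centre of the underside; z up its axis
- cell_grip (a point): point on the filter cell's axis at mid-height of the knurled grip, 41 mm above its underside
- camera: grey camera housing fixed to the bench, 70 x 70 x 30 mm, with a round flange 59 mm in diameter (top at 36 mm) and on it an upright lens barrel 29 mm in diameter, coned at the tip, top at 68 mm. A connector sticks out 11 mm at its +x side. Origin: centre of the underside, on the barrel's axis; z up
- barrel_pins (a point): point on the barrel's axis at the level of the tops of its three round radial pins, 54 mm above the bench. The pins are 5 mm thick, 120 degrees apart and stand 5 mm out of the barrel; their angle about the barrel varies from start to start and does not follow the housing or this point's axes
- mount_seat (a point): point on the barrel's axis, 40 mm above the bench, where the centre of the filter cell's underside lies when the cell is fully home. With keyways not over the pins the cell rests on the pins, 14 mm higher; with keyways over the pins it can go down onto the spring ring, 6 mm higher than home
- spring_ring (a joint): travel of the brass spring ring (45 mm in diameter) round the barrel's foot: 0 = up, 0.006 m = fully pressed (cell home). It pushes up with 3.2 N at 0 and 8 N at 0.006, more than the cell weighs
- flux_bottle: white bottle, 34 mm in diameter, 87 mm tall, bystander; origin at its underside
- flux_pen: white pen with a black cap, 14 x 130 x 15 mm, lying, bystander; origin at its underside
- wick_spool: yellow spool, 40 mm in diameter, 13 mm tall, bystander; origin at its underside
- tip_tin: round tin with a yellow lid, 42 mm in diameter, 25 mm tall, bystander; origin at its underside

How it is judged (in metres and radians):
On the way:
1. the filter cell, upright round the barrel, has dropped with its keyways over the pins (horizontal distance between filter_cell and mount_seat below 0.004 m and angle between filter_cell's own z axis and vertical below 0.12 rad and z of filter_cell in the frame of mount_seat below 0.0085 m), for 0.1 s.
At the end, for the whole second after the job is handed in: The filter cell is on the barrel (axis within 4 mm, upright within 0.08 rad), its underside within 2 mm of the home height (and not over 3 mm below it), the spring ring pressed by over 4 mm, and the fingers still bear on the cell with over 2 N (horizontal distance between filter_cell and mount_seat below 0.004 m and angle between filter_cell's own z axis and vertical below 0.08 rad and z of filter_cell in the frame of mount_seat between -0.003 and 0.002 m and value of joint spring_ring above 0.004 m and contact force between the fingers and filter_cell above 2 N); the arm keeps its last pose, push and grip.
It fails at once if the bottle is disturbed (moved over 25 mm) (distance of flux_bottle from where it was at the start of the episode above 0.025 m).
It fails at once if the pen is disturbed (moved over 25 mm) (distance of flux_pen from where it was at the start of the episode above 0.025 m).
It fails at once if the spool is disturbed (moved over 25 mm) (distance of wick_spool from where it was at the start of the episode above 0.025 m).
It fails at once if the tin is disturbed (moved over 25 mm) (distance of tip_tin from where it was at the start of the episode above 0.025 m).
It also fails if it takes over 48 s, if anything falls off the work surface, if the arm or the gripper's body presses on something with over 40 N, if the wrist force passes 120 N, or if a joint passes its speed limit or range.

## Working session

There is one attempt and no reset: what is moved stays moved. The work goes in short steps, Python scripts to look and compute and a tool call to move; the robot and the scene stay as the last step left them, time stands still between calls to the robot, and variables do not carry over. Pictures are saved under pics/ and viewed, at most 10 in all, crops included, and the job is handed in when it is done.

```bash
mkdir -p pics; ls; python3 - <<'E'
from workcell import status,cams,arm
import cv2,numpy as np
s=status.read_state();print(s)
for n in("scene","top"):
    c=cams.capture(n);cv2.imwrite(f"pics/{n}0.png",c["img"][:,:,::-1]);print(n,c["camera_matrix"].tolist(),c["T"].round(4).tolist())
E
```

```text
pics
{'time': 0.0, 'joint_pos': array([ 6.78096275e+01,  2.83133575e+01,  7.71289127e+01,  1.19863099e-03,
        7.46256555e+01, -5.47056470e+00]), 'dq': array([-0.00936395,  0.04933605,  0.08002243, -0.04079932, -0.06497273,
        0.06842626]), 'joint_efforts': array([-1.49315267e-03, -8.82147145e+01, -3.83860838e+01, -4.33293644e-04,
        9.94008762e-03, -9.05758907e-05]), 'eef_pos': array([0.17964925, 0.59824985, 0.23070627]), 'tcp_rot': array([-1.79932494e+02, -7.62574288e-03,  1.63279869e+02]), 'contact_force': array([ 0.8534758 , -0.31228828, -0.26593851]), 'ft_torque': array([-0.00226894,  0.00526984,  0.00227811]), 'gripper_force': 0.0, 'opening': 0.08543576471101075}
scene [[530.1220504858624, 0.0, 306.2361352400464], [0.0, 530.1220504858624, 245.82914814349044], [0.0, 0.0, 1.0]] [[0.3934, -0.4986, 0.7725, -0.1829], [-0.9191, -0.1943, 0.3427, -0.4664], [-0.0208, -0.8448, -0.5347, 0.509], [0.0, 0.0, 0.0, 1.0]]
top [[567.3923223138637, 0.0, 328.02041005686823], [0.0, 567.3923223138637, 243.8773964619613], [0.0, 0.0, 1.0]] [[0.0202, -0.9867, 0.1616, 0.3362], [-0.9997, -0.0224, -0.0122, -0.1553], [0.0157, -0.1613, -0.9868, 0.9189], [0.0, 0.0, 0.0, 1.0]]
```

View pics/scene0.png

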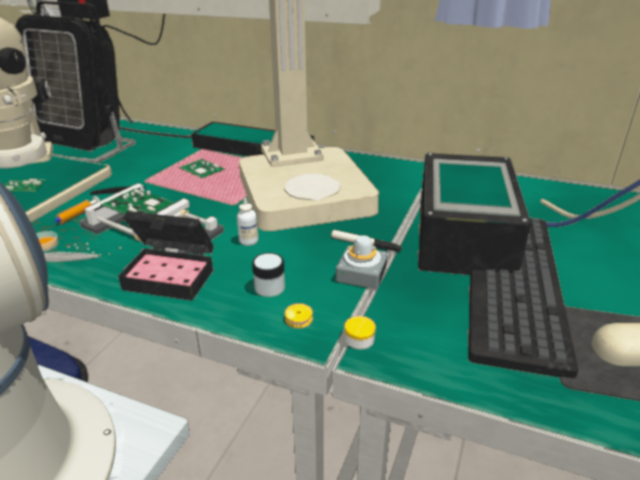

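View pics/top0.png

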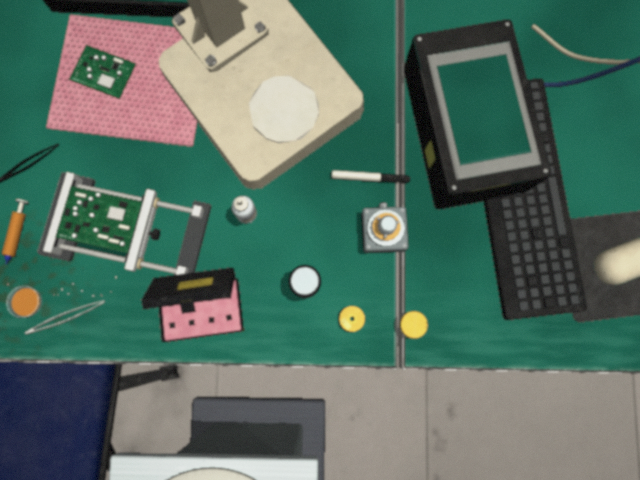

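Scene view: cell at (268,275), camera with barrel at (363,250). Top view: cell at (305,281), barrel at (387,226); spool (351,319), tin (413,325), pen (370,177), bottle (243,208). Now I'll zoom in on the cell and barrel.

```bash
python3 - <<'E'
import cv2,numpy as np
s=cv2.imread("pics/scene0.png");t=cv2.imread("pics/top0.png")
def cr(i,u,v):return cv2.resize(i[v-30:v+30,u-40:u+40],None,fx=5,fy=5,interpolation=cv2.INTER_NEAREST)
cv2.imwrite("pics/z.png",np.vstack([np.hstack([cr(s,268,275),cr(s,363,257)]),np.hstack([cr(t,305,281),cr(t,387,228)])]))
E
```

```text
(no output)
```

View pics/z.png

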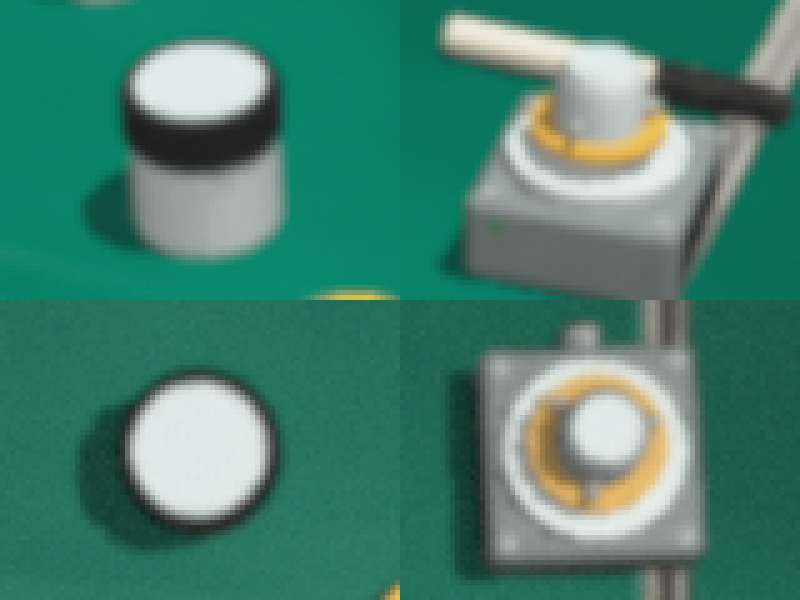

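The crop shows the glass disc clearly in both views (tile (200,80) and (198,445)). The flange and brass ring round the barrel are also clear, with barrel tips at (600,55) and (607,430). In the top view the pins show at about (590,490), (650,420) and (548,405).

```bash
cat > h.py <<'E'
import cv2,numpy as np
from workcell import status,cams,arm
def ray(c,uv):
    d=np.linalg.inv(c["camera_matrix"])@[uv[0],uv[1],1];d=c["T"][:3,:3]@d;return c["T"][:3,3],d/np.linalg.norm(d)
def plane(c,uv,z):
    o,d=ray(c,uv);return o+d*(z-o[2])/d[2]
def tri(a,b):
    (o1,d1),(o2,d2)=a,b
    t=np.linalg.lstsq(np.c_[d1,-d2],o2-o1,rcond=None)[0];p=o1+d1*t[0];q=o2+d2*t[1];return (p+q)/2,np.linalg.norm(p-q)
def blob(m,u,v,r=30):
    k=np.zeros_like(m);cv2.circle(k,(u,v),r,255,-1);m=m&k
    cs=cv2.findContours(m,cv2.RETR_EXTERNAL,cv2.CHAIN_APPROX_NONE)[0];return max(cs,key=cv2.contourArea)
E
python3 - <<'E'
from h import *
C={n:cams.capture(n) for n in("scene","top")}
def masks(c):
    h=cv2.cvtColor(c["img"],cv2.COLOR_RGB2HSV);return cv2.inRange(h,(0,0,185),(180,60,255)),cv2.inRange(h,(8,90,120),(32,255,255))
W={n:masks(C[n]) for n in C}
g={}
for n,uv,r in(("scene",(268,262),20),("top",(305,281),20)):
    e=cv2.fitEllipse(blob(W[n][0],*uv,r));g[n]=e;print("cell",n,e)
p,m=tri(ray(C["scene"],g["scene"][0]),ray(C["top"],g["top"][0]));print("cell top",p,m)
for n in C:print(plane(C[n],g[n][0],.05))
b=C["top"]
# flange / ring
for n,uv in(("top",(387,227)),("scene",(363,258))):
    m=blob(W[n][0]|W[n][1],*uv,26)
    pts=m[:,0,:]
    if n=="scene":pts=pts[pts[:,1]>252]
    e=cv2.fitEllipse(pts);print("flange",n,e,plane(C[n],e[0],.036));g["f"+n]=e
    y=cv2.convexHull(blob(W[n][1],*uv,22));e=cv2.fitEllipse(y);print("ring",n,e,plane(C[n],e[0],.045));g["r"+n]=e
for k in"fr":print(k,tri(ray(C["scene"],g[k+"scene"][0]),ray(b,g[k+"top"][0])))
print("tip",plane(b,(388.4,224.2),.068),tri(ray(C["scene"],(363,236.5)),ray(b,(388.4,224.2))))
for nm,uv,z in(("bottle",(243,208),.08),("spool",(351,319),.013),("tin",(413,325),.025),("pen",(370,177),.015)):print(nm,plane(b,uv,z))
R=cv2.Rodrigues
E
```

```text
cell scene ((267.487548828125, 260.8084716796875), (13.683268547058105, 25.093341827392578), 86.03128814697266)
cell top ((304.3421936035156, 280.3437194824219), (25.017894744873047, 25.380168914794922), 66.20304107666016)
cell top [ 0.42135746 -0.13110126  0.04755346] 0.0006934426172796594
[ 0.41833676 -0.13317164  0.05      ]
[ 0.42094514 -0.13086982  0.05      ]
flange top ((385.8059387207031, 227.31106567382812), (35.1314811706543, 36.36136245727539), 122.09353637695312) [ 0.50948349 -0.25739842  0.036     ]
ring top ((385.8085632324219, 226.6024627685547), (25.400718688964844, 27.042469024658203), 96.41031646728516) [ 0.50885113 -0.2563574   0.045     ]
flange scene ((363.31964111328125, 259.92437744140625), (13.209074020385742, 40.54434585571289), 91.89350891113281) [ 0.49491098 -0.26467163  0.036     ]
ring scene ((362.29901123046875, 251.34640502929688), (15.940837860107422, 27.506235122680664), 93.522216796875) [ 0.5049354  -0.25936024  0.045     ]
f (array([ 0.51203619, -0.25916926,  0.02386705]), np.float64(0.0007976127992186515))
r (array([ 0.50980086, -0.25730314,  0.04145752]), np.float64(0.0011627519941556752))
tip [ 0.50814635 -0.2576569   0.068     ] (array([ 0.50786697, -0.25792635,  0.07076105]), np.float64(0.0013020607036861157))
bottle [ 0.52553568 -0.03618834  0.08      ]
spool [ 0.36475031 -0.20536694  0.013     ]
tin [ 0.3570699  -0.30183762  0.025     ]
pen [ 0.59743662 -0.23342435  0.015     ]
```

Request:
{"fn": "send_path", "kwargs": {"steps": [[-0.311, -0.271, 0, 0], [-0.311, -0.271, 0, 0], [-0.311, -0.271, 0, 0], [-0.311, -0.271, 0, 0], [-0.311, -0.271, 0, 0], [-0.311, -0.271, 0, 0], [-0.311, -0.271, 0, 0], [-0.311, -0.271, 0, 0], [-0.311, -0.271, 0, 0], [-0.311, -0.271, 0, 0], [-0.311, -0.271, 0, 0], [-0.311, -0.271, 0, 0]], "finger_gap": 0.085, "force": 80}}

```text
refused: steps[0]: [-0.311, -0.271, 0, 0] is too long (schema: maxItems 2). Nothing was moved.
```

I used the wrong layout. The manual says rows with the three-number parts in brackets of their own; once more.

Request:
{"fn": "send_path", "kwargs": {"steps": [[[-0.311, -0.271, 0], 0], [[-0.311, -0.271, 0], 0], [[-0.311, -0.271, 0], 0], [[-0.311, -0.271, 0], 0], [[-0.311, -0.271, 0], 0], [[-0.311, -0.271, 0], 0], [[-0.311, -0.271, 0], 0], [[-0.311, -0.271, 0], 0], [[-0.311, -0.271, 0], 0], [[-0.311, -0.271, 0], 0], [[-0.311, -0.271, 0], 0], [[-0.311, -0.271, 0], 0]], "finger_gap": 0.085, "force": 80}}

```text
time: 1.2
eef_pos: [0.4006, 0.248, 0.2313]
tcp_rot: [-180.0, 0.0, 163.1]
contact_force: [0.5, 0.5, -0.4]
opening: 0.0852
gripper_force: 0.0
```

Request:
{"fn": "send_path", "kwargs": {"steps": [[[-0.13, -0.359, 0], 30], [[-0.13, -0.359, 0], 30], [[-0.13, -0.359, 0], 30], [[-0.13, -0.359, 0], 30], [[-0.13, -0.359, 0], 30], [[-0.13, -0.359, 0], 30], [[-0.13, -0.359, 0], 30], [[-0.13, -0.359, 0], 30], [[-0.13, -0.359, 0], 30], [[-0.13, -0.359, 0], 30], [[-0.13, -0.359, 0], 30], [[-0.13, -0.359, 0], 30]]}}

```text
time: 2.2
eef_pos: [0.4209, -0.1308, 0.2311]
tcp_rot: [180.0, -0.0, 133.3]
contact_force: [-0.3, 0.8, -0.4]
opening: 0.0851
gripper_force: 0.0
```

Request:
{"fn": "send_path", "kwargs": {"steps": [[[0, 0, 0.04], 0], [[0, 0, 0.08], 0], [[0, 0, 0.12], 0], [[0, 0, 0.15], 0], [[0, 0, 0.18], 0], [[0, 0, 0.195], 0], [[0, 0, 0.205], 0], [[0, 0, 0.21], 0], [[0, 0, 0.21], 0], [[0, 0, 0.21], 0]]}}

```text
time: 3.03
eef_pos: [0.4212, -0.1307, 0.0217]
tcp_rot: [180.0, 0.0, 133.4]
contact_force: [-0.1, -0.2, -0.2]
opening: 0.085
gripper_force: 0.0
```

Request:
{"fn": "send_path", "kwargs": {"steps": [[[0, 0, 0], 0], [[0, 0, 0], 0], [[0, 0, 0], 0], [[0, 0, 0], 0], [[0, 0, 0], 0], [[0, 0, 0], 0], [[0, 0, 0], 0], [[0, 0, 0], 0]], "finger_gap": 0.03, "force": 80}}

```text
time: 3.7
eef_pos: [0.4213, -0.1318, 0.0223]
tcp_rot: [180.0, 0.1, 133.3]
contact_force: [-0.6, 3.1, 21.7]
opening: 0.0469
gripper_force: 78.4
```

```bash
python3 - <<'E'
from h import *
print(arm.hold_point_z)
for n,(u,v) in(("scene",(268,270)),("top",(305,281))):
    c=cams.capture(n)["img"];cv2.imwrite(f"pics/g_{n}.png",c[:,:,::-1])
a=[cv2.imread(f"pics/g_{n}.png")[v-45:v+45,u-60:u+60] for n,u,v in(("scene",268,270),("top",305,281))]
cv2.imwrite("pics/g.png",cv2.resize(np.hstack(a),None,fx=3.3,fy=3.3))
E
```

```text
0.0187
```

View pics/g.png

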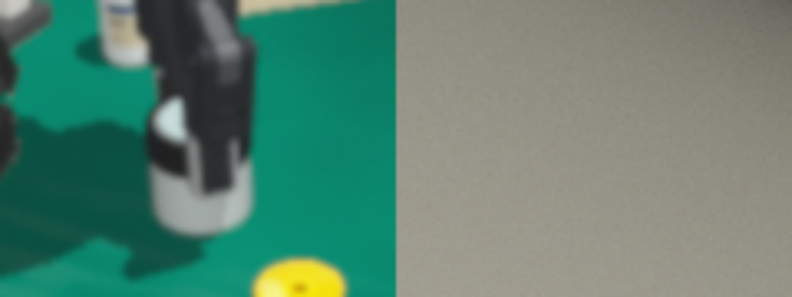

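Scene crop: the pads straddle the black band and the tips reach about 8 mm below it, with the cell upright. I'll lift it and check the hold.

Request:
{"fn": "send_path", "kwargs": {"steps": [[[0, 0, -0.01], 0], [[0, 0, -0.04], 0], [[0, 0, -0.08], 0], [[0, 0, -0.11], 0], [[0, 0, -0.12], 0], [[0, 0, -0.12], 0], [[0, 0, -0.12], 0]]}}

```text
time: 4.38
eef_pos: [0.421, -0.1318, 0.1416]
tcp_rot: [180.0, 0.1, 133.3]
contact_force: [-0.4, -0.5, -0.4]
opening: 0.0473
gripper_force: 82.4
```

```bash
python3 - <<'E'
from h import *
c=cams.capture("scene");i=np.ascontiguousarray(c["img"][150:330,150:390,::-1]);cv2.imwrite("pics/l.png",cv2.resize(i,None,fx=3,fy=3))
s=status.read_state();print(s["eef_pos"],s["tcp_rot"],s["joint_pos"])
E
```

```text
[ 0.42056722 -0.13154676  0.14084743] [-1.79994058e+02 -1.51566023e-02  1.33271659e+02] [-2.51420662e+01  2.12886852e+01  1.08482637e+02  6.67459492e-05
  5.02449572e+01 -6.84137688e+01]
```

View pics/l.png

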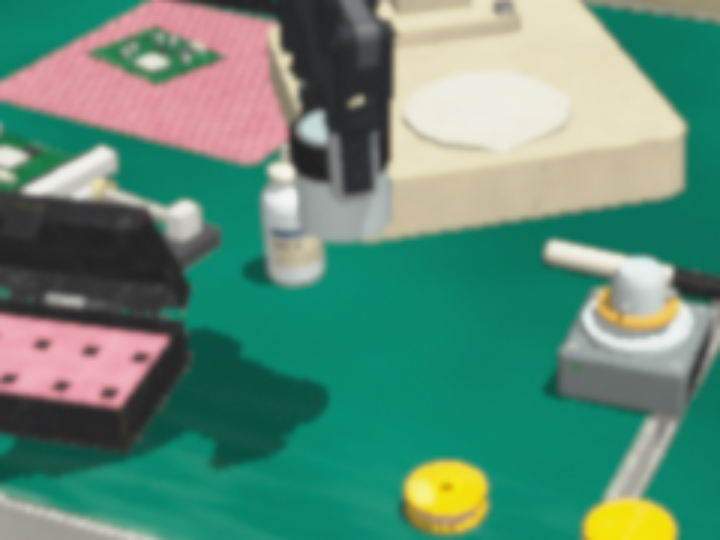

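Lift confirmed: the cell hangs upright between the pads and the bystanders are untouched. Next I carry it over the barrel and start down.

Request:
{"fn": "send_path", "kwargs": {"steps": [[[-0.03, -0.0043, 0], 0], [[-0.06, -0.0087, 0], 0], [[-0.09, -0.013, 0], 0], [[-0.12, -0.0174, 0], 0], [[-0.14, -0.0203, 0], 0], [[-0.1526, -0.0221, 0], 0], [[-0.1526, -0.0221, 0.02], 0], [[-0.1526, -0.0221, 0.04], 0], [[-0.1526, -0.0221, 0.045], 0], [[-0.1526, -0.0221, 0.045], 0]]}}

```text
time: 5.27
eef_pos: [0.5079, -0.257, 0.0937]
tcp_rot: [-179.9, -0.3, 133.3]
contact_force: [-0.4, -0.7, -0.3]
opening: 0.0467
gripper_force: 82.4
```

```bash
python3 - <<'E'
from h import *
o=[]
for n,(u,v) in(("scene",(363,235)),("top",(387,226))):
    c=cams.capture(n)["img"][v-50:v+50,u-60:u+60,::-1];o.append(c)
cv2.imwrite("pics/b.png",cv2.resize(np.hstack(o),None,fx=3.3,fy=3.3))
E
```

```text
(no output)
```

View pics/b.png

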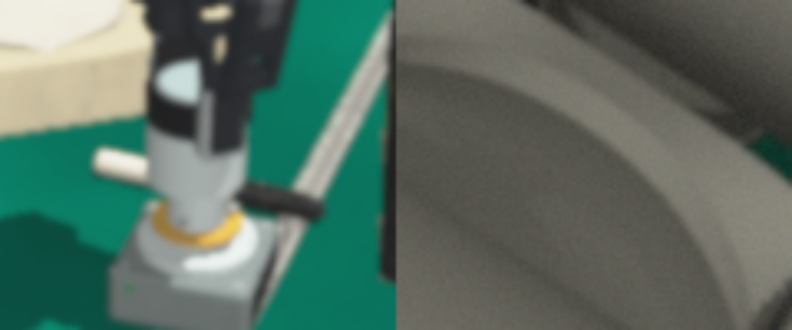

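Scene crop: the skirt (x 148–247) is centred over the ring (x 152–243), and the mouth sits at the barrel tip. Going down in small steps by feel.

Request:
{"fn": "send_path", "kwargs": {"steps": [[[0, 0, 0.002], 0], [[0, 0, 0.005], 0], [[0, 0, 0.008], 0], [[0, 0, 0.011], 0], [[0, 0, 0.014], 0], [[0, 0, 0.017], 0], [[0, 0, 0.017], 0], [[0, 0, 0.017], 0]]}}

```text
time: 6.03
eef_pos: [0.5094, -0.2578, 0.0791]
tcp_rot: [-180.0, -0.0, 133.3]
contact_force: [-0.4, -0.4, -1.6]
opening: 0.0467
gripper_force: 82.4
```

Request:
{"fn": "send_path", "kwargs": {"steps": [[[0, 0, 0.001], 0], [[0, 0, 0.002], 0], [[0, 0, 0.003], 0], [[0, 0, 0.0035], 0], [[0, 0, 0.0035], 0]]}}

```text
time: 6.45
eef_pos: [0.5094, -0.2579, 0.0757]
tcp_rot: [-180.0, -0.0, 133.3]
contact_force: [-0.3, -0.5, -1.4]
opening: 0.0467
gripper_force: 82.4
```

Request:
{"fn": "send_path", "kwargs": {"steps": [[[0, 0, 0.0005], 0], [[0, 0, 0.001], 0], [[0, 0, 0.0015], 0], [[0, 0, 0.0015], 0]]}}

```text
time: 6.78
eef_pos: [0.5097, -0.2581, 0.0746]
tcp_rot: [180.0, 0.0, 133.3]
contact_force: [-1.6, -0.1, 6.6]
opening: 0.0465
gripper_force: 83.4
```

Request:
{"fn": "send_path", "kwargs": {"steps": [[[0, 0, 0.0005], 0], [[0, 0, 0.001], 0], [[0, 0, 0.0015], 0], [[0, 0, 0.0015], 0]]}}

```text
time: 7.12
eef_pos: [0.5101, -0.2585, 0.0738]
tcp_rot: [180.0, 0.1, 133.3]
contact_force: [-1.9, -0.8, 17.1]
opening: 0.047
gripper_force: 84.5
```

Request:
{"fn": "send_path", "kwargs": {"steps": [[[0, 0, -0.0005], 3], [[0, 0, -0.0005], 6], [[0, 0, -0.0005], 9], [[0, 0, -0.0005], 12], [[0, 0, -0.0005], 15], [[0, 0, -0.0005], 18], [[0, 0, -0.0005], 18]]}}

```text
time: 7.7
eef_pos: [0.5104, -0.2588, 0.0747]
tcp_rot: [179.9, 0.2, 115.1]
contact_force: [-3.6, -1.6, 21.2]
opening: 0.0472
gripper_force: 84.7
```

```bash
python3 - <<'E'
from h import *
print(status.read_state()["ft_torque"])
E
```

```text
[-0.37251489  0.64591231 -0.24231694]
```

Request:
{"fn": "send_path", "kwargs": {"steps": [[[0, 0, -0.001], 0], [[0, 0, -0.001], 3], [[0, 0, -0.001], 6], [[0, 0, -0.001], 9], [[0, 0, -0.001], 12], [[0, 0, -0.001], 12]]}}

```text
time: 8.2
eef_pos: [0.5101, -0.2583, 0.075]
tcp_rot: [179.9, 0.1, 103.1]
contact_force: [-0.0, -1.1, 10.2]
opening: 0.0471
gripper_force: 83.5
```

Request:
{"fn": "send_path", "kwargs": {"steps": [[[0, 0, 0], 3], [[0, 0, 0], 6], [[0, 0, 0], 9], [[0, 0, 0], 12], [[0, 0, 0], 12]]}}

```text
time: 8.62
eef_pos: [0.5101, -0.2583, 0.075]
tcp_rot: [179.9, 0.1, 91.1]
contact_force: [0.3, 0.2, 9.7]
opening: 0.0472
gripper_force: 83.6
```

```bash
python3 - <<'E'
from h import *
print(status.read_state()["ft_torque"])
E
```

```text
[-0.05913019 -0.03887975 -0.12681927]
```

Request:
{"fn": "send_path", "kwargs": {"steps": [[[0, 0, 0], 3], [[0, 0, 0], 6], [[0, 0, 0], 9], [[0, 0, 0], 12], [[0, 0, 0], 12]]}}

```text
time: 9.03
eef_pos: [0.5101, -0.2583, 0.075]
tcp_rot: [179.9, 0.0, 79.1]
contact_force: [-0.1, -0.5, 10.3]
opening: 0.0469
gripper_force: 83.6
```

Request:
{"fn": "send_path", "kwargs": {"steps": [[[0, 0, 0], 3], [[0, 0, 0], 6], [[0, 0, 0], 9], [[0, 0, 0], 12], [[0, 0, 0], 12]]}}

```text
time: 9.45
eef_pos: [0.5101, -0.2583, 0.075]
tcp_rot: [179.9, 0.0, 67.1]
contact_force: [1.0, 0.3, 9.6]
opening: 0.0466
gripper_force: 83.6
```

```bash
python3 - <<'E'
from h import *
s=status.read_state();print(s["ft_torque"],s["contact_force"])
E
```

```text
[ 0.02492278 -0.04326253 -0.09267132] [0.95081657 0.34468749 9.58960621]
```

Request:
{"fn": "send_path", "kwargs": {"steps": [[[0, 0, 0], 3], [[0, 0, 0], 6], [[0, 0, 0], 9], [[0, 0, 0], 12], [[0, 0, 0], 12]], "lines": "2,4"}}

```text
eef_pos: [0.5102, -0.2583, 0.075]
tcp_rot: [179.9, -0.0, 55.1]
contact_force: [-0.3, -0.4, 9.9]
```

Request:
{"fn": "send_path", "kwargs": {"steps": [[[0, 0, 0], 3], [[0, 0, 0], 6], [[0, 0, 0], 9], [[0, 0, 0], 12], [[0, 0, 0], 12]], "lines": "2,4"}}

```text
eef_pos: [0.5101, -0.2583, 0.0747]
tcp_rot: [179.9, -0.0, 43.1]
contact_force: [2.7, -1.9, 4.7]
```

The force has fallen, so the keyways are probably starting over the pins. I'll press gently.

Request:
{"fn": "send_path", "kwargs": {"steps": [[[0, 0, 0.0005], 0], [[0, 0, 0.001], 0], [[0, 0, 0.001], 0]], "lines": "2,4"}}

```text
eef_pos: [0.5102, -0.2585, 0.0741]
tcp_rot: [179.9, -0.0, 43.4]
contact_force: [-0.0, -1.2, 12.6]
```

```bash
python3 - <<'E'
from h import *
s=status.read_state();print(s["ft_torque"],s["contact_force"])
E
```

```text
[-0.18984226 -0.11287836 -0.18715389] [-0.04255174 -1.20562667 12.61768516]
```

Request:
{"fn": "send_path", "kwargs": {"steps": [[[0, 0, 0], 2], [[0, 0, 0], 4], [[0, 0, 0], 4]], "lines": "2,4"}}

```text
eef_pos: [0.5101, -0.2584, 0.0736]
tcp_rot: [179.9, -0.0, 39.3]
contact_force: [4.2, -3.1, 1.5]
```

Request:
{"fn": "send_path", "kwargs": {"steps": [[[0, 0, 0], 2], [[0, 0, 0], 4], [[0, 0, 0], 4]], "lines": "2,4"}}

```text
eef_pos: [0.5101, -0.2584, 0.0734]
tcp_rot: [179.9, -0.0, 35.3]
contact_force: [4.0, -3.7, -0.1]
```

```bash
python3 - <<'E'
from h import *
s=status.read_state();print(s["ft_torque"],s["contact_force"])
E
```

```text
[-0.63630628 -0.73296739  0.02399445] [ 4.00267273 -3.72635816 -0.08209358]
```

Vertical force is gone and there's only a slight side force: the pins are in the keyways. Lowering onto the ring.

Request:
{"fn": "send_path", "kwargs": {"steps": [[[0, 0, 0.001], 0], [[0, 0, 0.002], 0], [[0, 0, 0.003], 0], [[0, 0, 0.003], 0]], "lines": "2,4"}}

```text
eef_pos: [0.51, -0.2585, 0.0702]
tcp_rot: [179.9, -0.0, 35.4]
contact_force: [5.2, -6.0, -1.3]
```

```bash
python3 - <<'E'
from h import *
s=status.read_state();print(s["ft_torque"],s["contact_force"])
E
```

```text
[-0.88998708 -0.90226428 -0.04920913] [ 5.23322683 -5.97697966 -1.26236256]
```

Request:
{"fn": "send_path", "kwargs": {"steps": [[[0, 0.0005, 0.001], 0], [[0, 0.0005, 0.002], 0], [[0, 0.0005, 0.003], 0], [[0, 0.0005, 0.004], 0], [[0, 0.0005, 0.005], 0], [[0, 0.0005, 0.005], 0], [[0, 0.0005, 0.005], 0]], "lines": "2,4"}}

```text
eef_pos: [0.5101, -0.2585, 0.0654]
tcp_rot: [180.0, -0.0, 35.3]
contact_force: [3.6, -3.1, 3.9]
```

```bash
python3 - <<'E'
from h import *
s=status.read_state();print(s["ft_torque"],s["contact_force"])
E
```

```text
[-0.71448839 -0.70458883  0.03969387] [ 3.64618921 -3.12152581  3.86999744]
```

Request:
{"fn": "send_path", "kwargs": {"steps": [[[0, 0.0003, 0.001], 0], [[0, 0.0003, 0.002], 0], [[0, 0.0003, 0.003], 0], [[0, 0.0003, 0.004], 0], [[0, 0.0003, 0.004], 0], [[0, 0.0003, 0.004], 0]], "lines": "2,6"}}

```text
eef_pos: [0.5102, -0.2586, 0.0622]
tcp_rot: [180.0, -0.0, 35.3]
contact_force: [0.3, 0.6, 21.7]
opening: 0.0472
gripper_force: 85.3
```

Request:
{"fn": "send_path", "kwargs": {"steps": [[[0, 0, 0.0005], 0], [[0, 0, 0.001], 0], [[0, 0, 0.001], 0], [[0, 0, 0.001], 0]], "lines": "2,6"}}

```text
eef_pos: [0.5102, -0.2586, 0.062]
tcp_rot: [179.9, -0.0, 35.3]
contact_force: [-3.0, 2.0, 37.6]
opening: 0.0468
gripper_force: 86.8
```

Request:
{"fn": "send_path", "kwargs": {"steps": [[[0, 0, -0.0005], 0], [[0, 0, -0.0008], 0], [[0, 0, -0.0008], 0], [[0, 0, -0.0008], 0]], "lines": "1,6"}}

```text
time: 13.12
eef_pos: [0.5102, -0.2586, 0.0622]
tcp_rot: [179.9, -0.0, 35.3]
contact_force: [-0.6, 1.4, 25.5]
opening: 0.0467
gripper_force: 85.1
```

```bash
python3 - <<'E'
from h import *
c=cams.capture("scene")["img"][170:330,250:470,::-1];cv2.imwrite("pics/f.png",cv2.resize(c,None,fx=3,fy=3))
E
```

```text
(no output)
```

View pics/f.png

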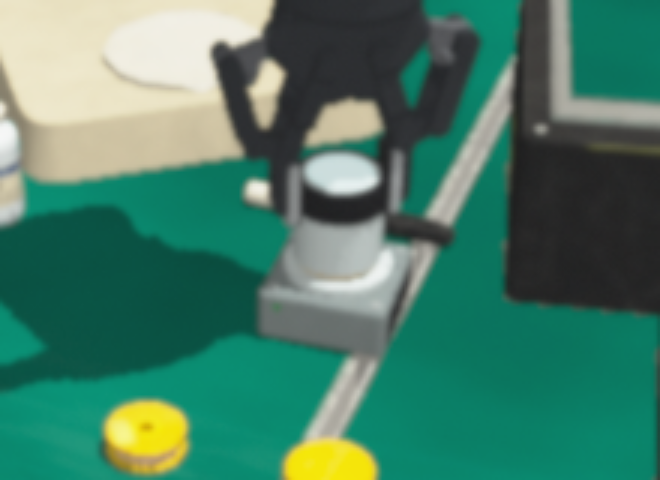

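The cell stands upright on the flange with the ring almost hidden under it (about (340,275)), still gripped and pushed down with about 25 N. The pen, spool, tin and bottle haven't moved.

```bash
python3 -c "
from workcell import arm;print(arm.sign_off())"
```

```text
the job is handed in; nothing more can be done
None
```

The filter cell is on the barrel with its keyways over the pins, pushed fully home against the spring ring and still held by the gripper with about 25 N of downward push; I handed the job in at about 13 s with the bottle, pen, spool and tin untouched, and sign-off returned no verdict.

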